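Scoop the small wheels off the saw table against the rip fence

TASK

Take the flat steel scoop by its black grip and push it along the table towards the rip fence, so that the two small wooden wheels are driven against the fence and ride up into the scoop, never touching those wheels with the gripper. Lift the loaded scoop at least 10 cm clear of the table, then set it down flat on the table, at least 20 cm back from the fence with both wheels in it, before letting go.

Things in the scene. Friction and masses are not known exactly. Their poses are not given: they have to be found in the camera images.
- scoop: Flat loose steel scoop, 138 x 130 mm, 0.35 kg. Origin: underside of the pan, x forward to the straight lip at x=+50 (1 mm thick, ramp of 14 mm up to the 2.5 mm floor), z up. Side walls 22 high, x -50 to +35, outside y +-65, 3 thick; back wall at x=-50. Black upright grip behind it: centre x=-70, y=0, 36 along x, 16 thick along y, top at z=85; take it from above, closing along y.
- wheel_a: Small wooden wheel lying flat, loose, 32 mm diameter, 16 mm high, edges rounded with 6 mm radius, about 20 g. Origin: centre of its underside, z up. It lies on the scoop's side of the fence, its centre 30 to 75 mm from the white face.
- wheel_b: The other small wooden wheel, the same as wheel_a, lying beside it along the fence (centres 38 to 54 mm apart along the fence), its distance from the face within 12 mm of wheel_a's.
- fence: Fixed straight rip fence at the robot's left, 500 long, 40 thick, 50 mm high. Origin: middle of its underside; x along the bar, roughly away from the robot; z up. White face towards wheels and scoop: plane y=-20 mm. A 60 mm wheel (x about -210) and a 45 mm square offcut (x about +195) also lie there: not wanted, and clear of a scoop centred on the small wheels.
There are look-alikes about, which are no part of the job. Of the things that look like the scoop, take the one that is farthest to the robot's left at the start.

How it is judged:
By the outcome, as a careful person would: the job done as asked, in the order asked, and still so for the second after the job is handed in, with the robot touching nothing.
It also fails if it takes over 48 s, if anything falls off the work surface, if the arm or the gripper's body presses on something with over 40 N, if the wrist force passes 120 N, or if a joint passes its speed limit or range.

ROBOT

A 6-joint arm with a two-finger parallel gripper is mounted at the origin on the work surface. World frame = base frame: x ahead of the robot, y to its left, z up, the work surface at z = 0. Lengths are in mm, angles in rad, forces in N, time in s.
With the tool pointing down it reaches from about 350 to 775 mm from the base axis. Payload 7.3 kg.
Tool frame: the origin (TCP) lies midway between the tips of the shut fingers; the grasp point (between the pads) lies 19 mm behind it; x points along the fingers, y is the direction in which the jaws open and shut, and the axes are right-handed (so a half turn about x gives the same grasp; the last joint's range is limited). The gripper opens to 92 mm and grips with 3 to 60 N. Pads are 19 mm wide; open, the fingers measure 130 mm over their backs; the gripper's body (75 mm by 190 mm) begins 47 mm behind the grasp point.
Start: joints at [1.024, 0.342, 1.524, -0, 1.275, -0.146], TCP at [204.819, 483.419, 226.741] pointing down, gripper open.
Joint ranges: [-2.53, 2.53], [-0.77, 2.02], [0.04, 2.7], [-1, 4.14], [0.28, 2.66], [-3.11, 3.11]. Speed limits (rad/s): [2.57, 2.57, 3.14, 3.14, 3.14, 3.14].

INTERFACE

Orientations are given as [roll, pitch, yaw] about the fixed x, y, z axes, in that order (R = Rz(yaw) Ry(pitch) Rx(roll)).
In Python, from plant import get_obs, capture, close_job gives the robot as it stands. The module is installed in compiled form; this text tells all that it offers.
- The arm moves only by the tool send_rows, never from a script. Its argument "moves" is a list of rows, each a list of 4 numbers: the shift along the tool's x, y, z in mm, then the turn about the tool's x in degrees. In form: [[tx, ty, tz, yaw], ...]. A call has 1 to 8 rows; each row shifts and turns the commanded pose from where the row before left it, along the tool's axes as they then stand; what a row does not reach is not made up. A row lasts 1/8 s, in which the tool goes at most 62.5 mm and 10.7 degrees, less where a joint would pass 70% of its speed; a pose out of reach is approached as far as the arm can. A call with a gripper value outside its range is refused whole. "hand" is the opening, from 0 (shut) to 1 (fully open), set as the call begins (left out, the last holds). The fingers move at their own pace and stop on an object; the grip force is fixed at half the most. Time passes only in rows, so rows that do not move let the fingers close. It gives the time, the measured TCP pose, the force and the opening at its end, in the units of the state.
- get_obs(): the state, without advancing time (a new reading comes with each control period).
- capture(name): name is "scene" or "top"; returns a dict with "image" (420x560x3 uint8, red, green, blue), "K" (3x3 intrinsics, pixels), "position" and "attitude" of the camera in the world. Camera axes: x right, y down, z forward; pixel columns grow to the right and rows downward; lengths in mm; the calibration is good to about 2 mm. A picture is of the moment at which its call begins. There is no depth.
- close_job(): hands the job in, once; it reports no verdict.
The state is a dict: "time": time; "joint_positions": joint angles; "dq": joint speeds; "tau": joint torques, N m; "tool_pos": TCP position; "tcp_rot": TCP orientation; "contact_force": force on the tool from outside, world axes, zero at the start; "moment": the same for the moment, N m; "grip_width": finger opening in mm.
Only numpy, scipy, OpenCV 4.12 (cv2) and the standard library are available. Lean on these libraries where they do the work, as an engineer would, in place of code of your own. Each camera call takes 0.05 s, during which the arm holds its last target. There are 200 camera calls.

## Working session

There is one attempt and no reset: what is moved stays moved. The work goes in short steps, Python scripts to look and compute and a tool call to move; the robot and the scene stay as the last step left them, time stands still between calls to the robot, and variables do not carry over. Pictures are saved under pics/ and viewed, about 8 in all and at most 12, crops included, and the job is handed in when it is done.

Besides the shell and the picture viewer there is one more tool, called after "Request:" as name(argument=value, ...) on one line, values as JSON. send_rows: Moves the arm, as the interface text tells. Its arguments: {"type":"object","properties":{"moves":{"type":"array","items":{"type":"array","items":{"type":"number"}}},"hand":{"type":"number"}},"required":["moves"]}

```bash
mkdir -p pics; cat > h.py <<'E'
import numpy as np, cv2
from plant import get_obs, capture, close_job
from scipy.spatial.transform import Rotation as R
def snap(cam,fn):
    c=capture(cam); cv2.imwrite('pics/'+fn,c['image'][:,:,::-1]); 
    np.savez('pics/'+fn+'.npz',K=c['K'],p=np.array(c['position']),a=np.array(c['attitude'])); return c
def att(a):
    a=np.array(a,float); return a if a.shape==(3,3) else R.from_euler('xyz',a).as_matrix()
def ray(fn,uv,z=0):
    d=np.load('pics/'+fn+'.npz'); A=att(d['a']); out=[]
    for u,v in uv:
        r=A@np.linalg.inv(d['K'])@[u,v,1]; out.append(d['p']+r*(z-d['p'][2])/r[2])
    return np.array(out).round(1)
def proj(fn,P):
    d=np.load('pics/'+fn+'.npz'); A=att(d['a']); q=(np.atleast_2d(P)-d['p'])@A@d['K'].T
    return (q[:,:2]/q[:,2:]).round(1)
E
python3 - <<'E'
from h import *
for n in('scene','top'):
    c=snap(n,n+'0.png'); print(c['position'],c['attitude'],c['K'])
print(get_obs())
a=cv2.imread('pics/scene0.png');b=cv2.imread('pics/top0.png')
E
```

```text
[ 961.99885199 -292.67075537  794.05025217] [-2.52165661 -0.01390772  1.1962852 ] [[456.83112912   0.         277.61855717]
 [  0.         456.83112912 211.29416302]
 [  0.           0.           1.        ]]
[272.10500444 -85.94328993 962.16508385] [-2.91871956e+00 -6.62316906e-04 -1.71249065e+00] [[396.69613516   0.         288.39768349]
 [  0.         396.69613516 192.4815002 ]
 [  0.           0.           1.        ]]
{'time': 0.1, 'joint_positions': array([ 1.02401024e+00,  3.42622115e-01,  1.52491024e+00,  4.40219742e-06,
        1.27537249e+00, -1.46022260e-01]), 'dq': array([-0.00088393, -0.00386939, -0.00206386,  0.00052387,  0.00156852,
       -0.00075604]), 'tau': array([ 1.55096455e-03, -4.32004952e+01, -2.44695264e+01,  7.18668918e-02,
        5.25933481e-02, -1.52451321e-05]), 'tool_pos': array([204.6193071 , 483.1036843 , 226.13443211]), 'tcp_rot': array([-1.72002681,  1.56948413, -2.12079192]), 'contact_force': array([ 0.64038308, -0.26108724,  0.7203726 ]), 'moment': array([0.01488914, 0.00890085, 0.0075545 ]), 'grip_width': 92.01617630376933}
```

View pics/top0.png

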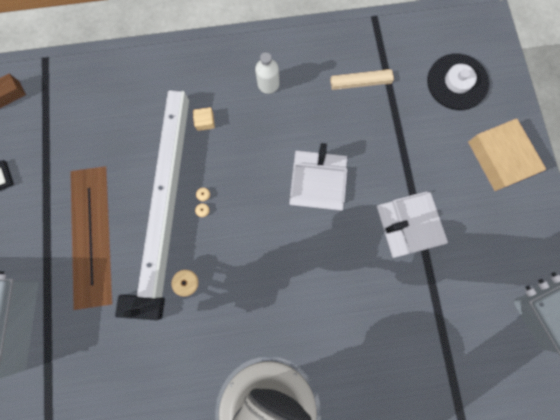

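View pics/scene0.png

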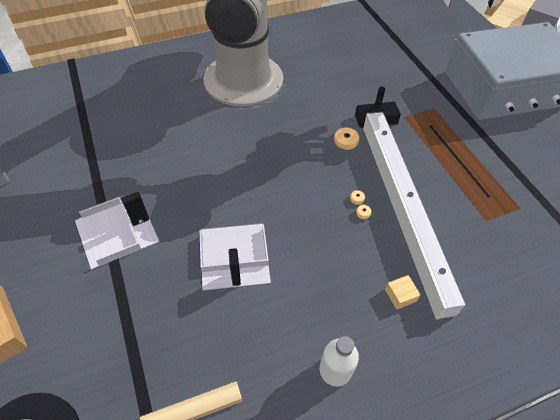

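The top view shows two scoop-like objects, at (320,180) and (412,225). The fence runs from (178,92) to (150,298), and the small wheels are at (203,194) and (202,211). Image left is the robot's left (+y), so the scoop at (320,180) should be the one meant. I'll confirm that in an enlarged crop.

```bash
python3 - <<'E'
from h import *
b=cv2.imread('pics/top0.png')[85:265,130:370]
cv2.imwrite('pics/crop1.png',cv2.resize(b,None,fx=3.33,fy=3.33,interpolation=cv2.INTER_CUBIC)[:600,:800])
a=cv2.imread('pics/scene0.png')[170:310,190:390]
cv2.imwrite('pics/crop2.png',cv2.resize(a,None,fx=4,fy=4,interpolation=cv2.INTER_CUBIC))
print(ray('top0.png',[(320,180),(412,225)]))
print('wheels z16',ray('top0.png',[(203,194),(202,211)],16), ray('scene0.png',[(358,197),(364,211)],16))
E
```

```text
[[ 508.5 -200.3    0. ]
 [ 364.7 -404.7    0. ]]
wheels z16 [[510.   90.2  16. ]
 [468.3  96.6  16. ]] [[475.5  95.7  16. ]
 [513.   90.4  16. ]]
```

View pics/crop1.png

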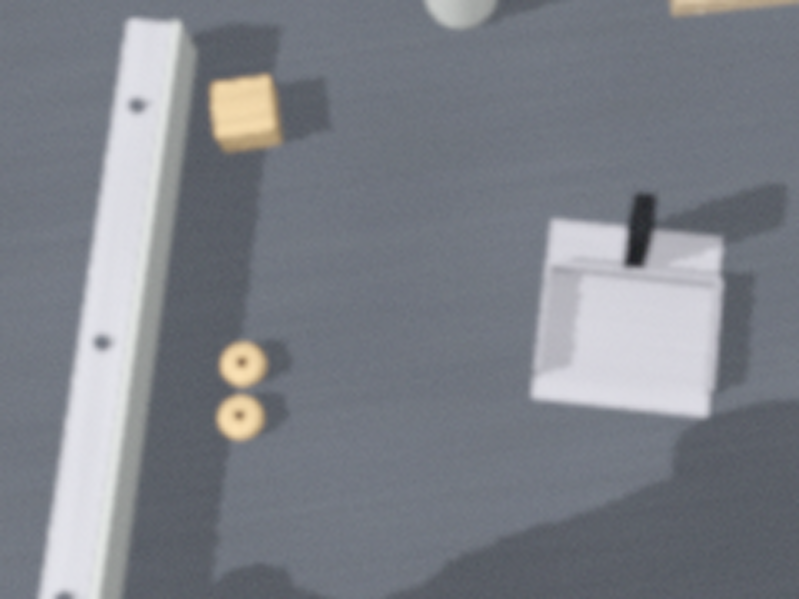

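View pics/crop2.png

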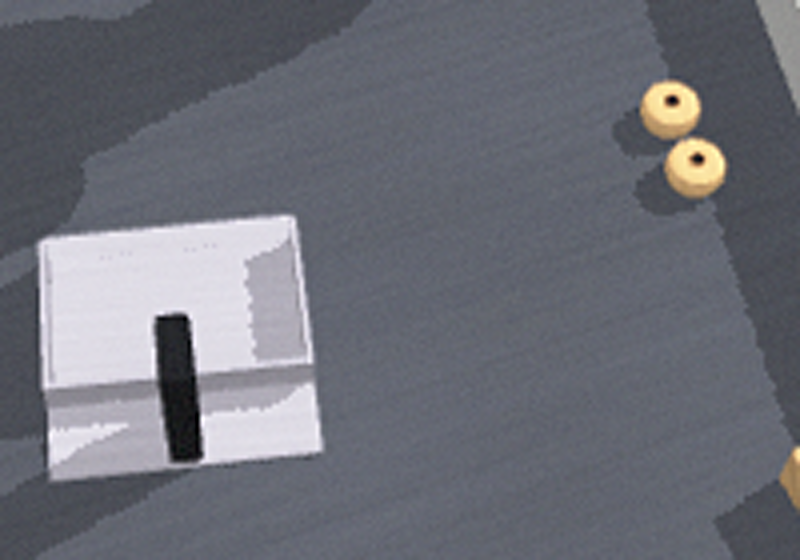

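Crop 1 shows the left scoop complete with rear shelf, back wall and black grip. The lip corners are at (532,399) and (710,416), the rear corners at (552,220) and (722,238), and the grip top is at (645,196). The wheels are at (243,364) and (240,417). Crop 2 agrees: the lip points towards the robot and the grip is on the far side. This scoop is farthest left, so it is the target, and it must be turned about 90° before pushing.

```bash
python3 - <<'E'
from h import *
T=lambda L:[(130+x/3.33,85+y/3.33) for x,y in L]
S=lambda L:[(190+x/4,170+y/4) for x,y in L]
print('scoop top',ray('top0.png',T([(532,399),(710,416),(722,238),(552,220)]),1))
print('scoop scene',ray('scene0.png',S([(297,215),(40,238),(50,480),(323,450)]),[1][0]))
print('grip top',ray('top0.png',T([(646,194)]),85),ray('scene0.png',S([(172,316)]),85))
print('wheels top',ray('top0.png',T([(243,363),(240,416)]),16),'scene',ray('scene0.png',S([(671,101),(697,160)]),16))
print('fence top edge z50',ray('top0.png',T([(182,20),(105,599)]),50),'bottom',ray('top0.png',T([(197,40),(124,599)]),0))
print('scene z50',ray('scene0.png',[(383,113),(463,303)],50))
E
```

```text
scoop top [[ 456.3 -116.3    1. ]
 [ 425.1 -244.6    1. ]
 [ 559.5 -277.3    1. ]
 [ 592.  -151.2    1. ]]
scoop scene [[ 458.9 -113.1    1. ]
 [ 424.9 -242.2    1. ]
 [ 558.9 -275.3    1. ]
 [ 590.7 -149.     1. ]]
grip top [[ 573.7 -213.4   85. ]] [[ 543.4 -203.8   85. ]]
wheels top [[510.   90.3  16. ]
 [470.9  96.2  16. ]] scene [[471.   97.3  16. ]
 [510.9  92.1  16. ]]
fence top edge z50 [[771.1 104.5  50. ]
 [350.8 192.3  50. ]] bottom [[779.6 104.7   0. ]
 [353.2 194.1   0. ]]
scene z50 [[293.7 250.1  50. ]
 [772.5 143.7  50. ]]
```

```bash
cat >> h.py <<'E'
def go(xyz=None,yang=None):
    """tool-frame shift now (current axes) and tool-x turn to bring jaw axis to yang deg (mod 180)"""
    o=get_obs(); M=R.from_euler('xyz',o['tcp_rot']).as_matrix()
    ya=np.degrees(np.arctan2(M[1,1],M[0,1])); print('t',round(o['time'],2),'pos',o['tool_pos'].round(1),'jaw ang',ya.round(2),'xaxis',M[:,0].round(4),'F',o['contact_force'].round(1),'w',round(o['grip_width'],1),'q',o['joint_positions'].round(2))
    turn=0
    if yang is not None:
        turn=-((yang-ya+90)%180-90); print('turn',round(turn,2))
    if xyz is not None:
        d=np.array(xyz)-o['tool_pos']
        print('shift now',(M.T@d).round(1)); M2=M@R.from_euler('x',turn,degrees=True).as_matrix(); print('shift after turn',(M2.T@d).round(1))
E
python3 -c "
from h import *
go([557.9,-208.8,130],75.7)"
```

```text
t 0.1 pos [204.6 483.1 226.1] jaw ang 67.04 xaxis [-7.0e-04 -1.1e-03 -1.0e+00] F [ 0.6 -0.3  0.7] w 92.0 q [ 1.02  0.34  1.52  0.    1.28 -0.15]
turn -8.66
shift now [  96.7 -499.1  595.2]
shift after turn [  96.7 -583.1  513.3]
```

Request:
send_rows(moves=[[0,0,0,-8.66],[0,-38,33.4,0],[0,-39,34.3,0],[0,-39,34.3,0],[0,-39,34.3,0],[0,-39,34.3,0],[0,-39,34.3,0],[0,-39,34.3,0]], hand=1)

```text
time: 1.1
tool_pos: [369.8, 159.2, 226.7]
tcp_rot: [1.444, 1.571, 1.194]
contact_force: [0.1, 0.1, 0.0]
grip_width: 92.0
```

Request:
send_rows(moves=[[0,-39,34.3,0],[0,-39,34.3,0],[0,-39,34.3,0],[0,-39,34.3,0],[0,-39,34.3,0],[0,-39,34.3,0],[20,-38,33.4,0],[40,0,0,0]])

```text
time: 2.1
tool_pos: [535.8, -165.6, 166.4]
tcp_rot: [-0.293, 1.567, -0.546]
contact_force: [-0.3, 0.4, -0.4]
grip_width: 92.0
```

Request:
send_rows(moves=[[30,-30,26,0],[0,-10,9,0],[0,0,0,0],[0,0,0,0]])

```text
time: 2.6
tool_pos: [558.3, -208.7, 138.1]
tcp_rot: [-0.036, 1.569, -0.285]
contact_force: [-0.4, -0.3, 0.0]
grip_width: 91.6
```

```bash
python3 -c "
from h import *
go([557.9,-208.8,30],75.7)
c=snap('top','top1.png');c2=snap('scene','scene1.png')
a=cv2.imread('pics/top1.png')[100:250,220:420];b=cv2.imread('pics/scene1.png')[160:310,150:350]
cv2.imwrite('pics/m1.png',np.hstack([cv2.resize(i,None,fx=2,fy=2,interpolation=2) for i in(a,b)]))
"
```

```text
t 2.6 pos [ 558.3 -208.7  138.1] jaw ang 75.72 xaxis [ 1.6e-03 -5.0e-04 -1.0e+00] F [-0.4 -0.3  0. ] w 91.6 q [-0.49  0.55  1.45  0.    1.14 -1.81]
turn 0.02
shift now [108.1  -0.2  -0.5]
shift after turn [108.1  -0.2  -0.5]
```

View pics/m1.png

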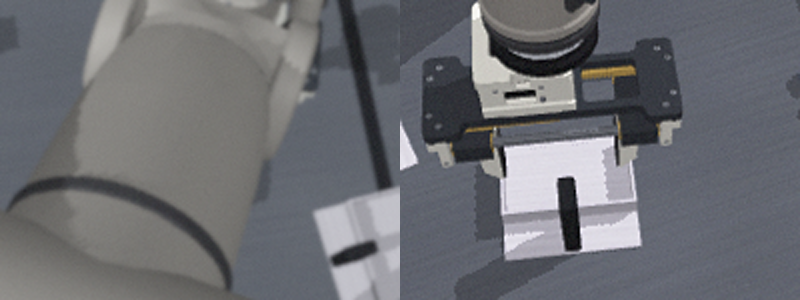

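The right half (scene view) shows the open jaws above the scoop, with one finger on each side of the black grip at (567,210). In the top view the arm hides it. Descending.

Request:
send_rows(moves=[[25,0,0,0],[25,0,0,0],[25,0,0,0],[18,0,0,0],[10,0,0,0],[5,0,0,0],[0,0,0,0]])

```text
time: 3.58
tool_pos: [558.3, -209.2, 29.1]
tcp_rot: [-0.031, 1.57, -0.281]
contact_force: [0.8, -0.8, -0.2]
grip_width: 92.0
```

Request:
send_rows(moves=[[0,0,0,0],[0,0,0,0],[0,0,0,0],[0,0,0,0],[0,0,0,0],[0,0,0,0],[0,0,0,0],[0,0,0,0]], hand=0)

```text
time: 4.58
tool_pos: [558.1, -209.2, 28.7]
tcp_rot: [1.547, 1.57, 1.298]
contact_force: [1.7, 1.9, 0.1]
grip_width: 16.6
```

```bash
python3 -c "
from h import *
go(None,-11.8)"
```

```text
t 4.58 pos [ 558.1 -209.2   28.7] jaw ang 75.69 xaxis [ 1.e-04  3.e-04 -1.e+00] F [1.7 1.9 0.1] w 16.6 q [-0.49  0.68  1.55  0.    0.91 -1.81]
turn 87.49
```

Request:
send_rows(moves=[[0,0,0,3.5],[0,0,0,7],[0,0,0,8],[0,0,0,8],[0,0,0,8],[0,0,0,8],[0,0,0,8],[0,0,0,8]])

```text
time: 5.58
tool_pos: [558.0, -209.2, 28.7]
tcp_rot: [-2.902, 1.571, 2.106]
contact_force: [-0.1, -0.3, 0.2]
grip_width: 15.5
```

Request:
send_rows(moves=[[0,0,0,8],[0,0,0,8],[0,0,0,7],[0,0,0,4],[0,0,0,2],[0,0,0,0]])

```text
time: 6.32
tool_pos: [558.0, -209.2, 28.7]
tcp_rot: [-3.086, 1.571, 1.421]
contact_force: [1.3, 0.5, -0.5]
grip_width: 16.0
```

```bash
python3 -c "
from h import *
t=np.array([.979,-.2045]);n=np.array([.2045,.979])
p=461.2*t-60*n; print(p)
go([*p,28.7],-11.8)"
```

```text
[ 439.2448 -153.0554]
t 6.33 pos [ 558.  -209.2   28.7] jaw ang -11.78 xaxis [ 0.e+00  3.e-04 -1.e+00] F [ 1.3  0.5 -0.5] w 16.0 q [-0.49  0.68  1.55  0.    0.91 -0.28]
turn 0.02
shift now [  -0.  -127.7  -30.7]
shift after turn [  -0.  -127.8  -30.6]
```

Request:
send_rows(moves=[[0,-10,-2,0],[0,-20,-5,0],[0,-25,-6,0],[0,-25,-6,0],[0,-25,-6,0],[0,-15,-4,0],[0,-7.7,-1.7,0],[0,0,0,0]])

```text
time: 7.32
tool_pos: [438.6, -152.8, 28.8]
tcp_rot: [-1.849, 1.57, 2.658]
contact_force: [0.4, -0.7, -2.2]
grip_width: 15.7
```

```bash
python3 -c "
from h import *
go([439.2,-153.1,28.7],-11.8)
snap('top','top2.png');snap('scene','scene2.png')
a=cv2.imread('pics/top2.png')[110:310,130:330];b=cv2.imread('pics/scene2.png')[100:300,190:390]
cv2.imwrite('pics/m2.png',np.hstack([cv2.resize(i,None,fx=2,fy=2.0,interpolation=2) for i in(a,b)]))
"
```

```text
t 7.33 pos [ 438.6 -152.8   28.8] jaw ang -11.78 xaxis [-9.e-04  5.e-04 -1.e+00] F [ 0.4 -0.7 -2.2] w 15.7 q [-0.5   0.51  1.92 -0.    0.71 -0.29]
turn 0.02
shift now [0.1 0.7 0.1]
shift after turn [0.1 0.7 0.1]
```

View pics/m2.png

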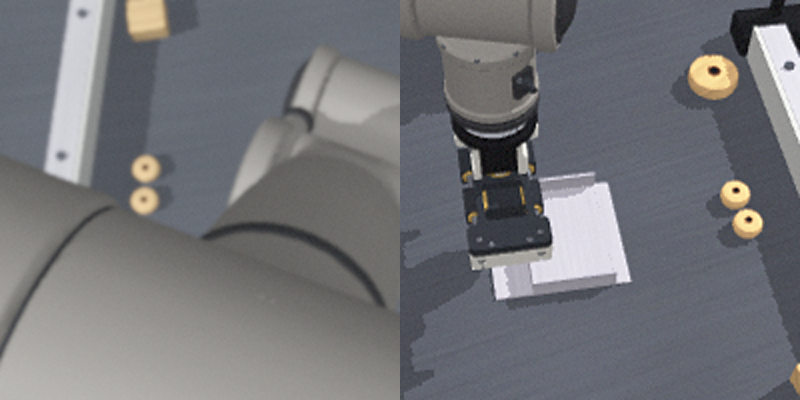

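In the scene view (right half) the scoop now faces the fence, flat on the table. Its lip corners are at (607,182) and (631,283), with the wheels ahead at (736,193) and (748,222).

```bash
python3 -c "
from h import *
t=np.array([.979,-.2045]);n=np.array([.2045,.979])
P=lambda L:[(190+(x-400)/2,100+y/2) for x,y in L]
q=ray('scene2.png',P([(607,182),(631,283)]),1);print(q,q[:,:2]@t,q[:,:2]@n)
q=ray('scene2.png',P([(736,190),(748,219)]),16);print(q,q[:,:2]@t,q[:,:2]@n)
"
```

```text
[[400.5 -22.5   1. ]
 [529.8 -49.9   1. ]] [396.69075 528.87875] [59.87475 59.492  ]
[[470.6  98.2  16. ]
 [509.6  92.2  16. ]] [440.6355 480.0435] [192.3755 194.477 ]
```

Request:
send_rows(moves=[[0,0,-5,0],[0,-1,-15,0],[0,-1,-25,0],[0,0,-25,0],[0,0,-20,0],[0,0,-12,0],[0,0,-8,0],[0,0,-8,0]])

```text
time: 8.43
tool_pos: [461.5, -36.9, 28.7]
tcp_rot: [-2.132, 1.571, 2.374]
contact_force: [-0.5, -0.9, -1.8]
grip_width: 15.8
```

Request:
send_rows(moves=[[0,0,-8,0],[0,0,-8,0],[0,0,-8,0],[0,0,-8,0],[0,0,-8,0],[0,0,-8,0],[0,0,-5,0],[0,0,-5,0]])

```text
time: 9.43
tool_pos: [473.4, 19.9, 28.7]
tcp_rot: [-2.556, 1.571, 1.95]
contact_force: [0.1, -1.2, -2.7]
grip_width: 15.8
```

```bash
python3 -c "
from h import *
t=np.array([.979,-.2045]);n=np.array([.2045,.979])
o=get_obs()['tool_pos'][:2];print('lip n',o@n+120,'t',o@t)
go(None,-11.8)
snap('top','top3.png');snap('scene','scene3.png')
a=cv2.imread('pics/top3.png')[110:310,130:330];b=cv2.imread('pics/scene3.png')[120:270,270:420]
cv2.imwrite('pics/m3.png',np.hstack([cv2.resize(i,(400,400),interpolation=2) for i in(a,b)]))
"
```

```text
lip n 236.27748235827121 t 459.3774251944193
t 9.43 pos [473.4  19.9  28.7] jaw ang -11.8 xaxis [-0.e+00  1.e-04 -1.e+00] F [ 0.1 -1.2 -2.7] w 15.8 q [-0.12  0.52  1.9   0.    0.72  0.09]
turn 0.0
```

View pics/m3.png

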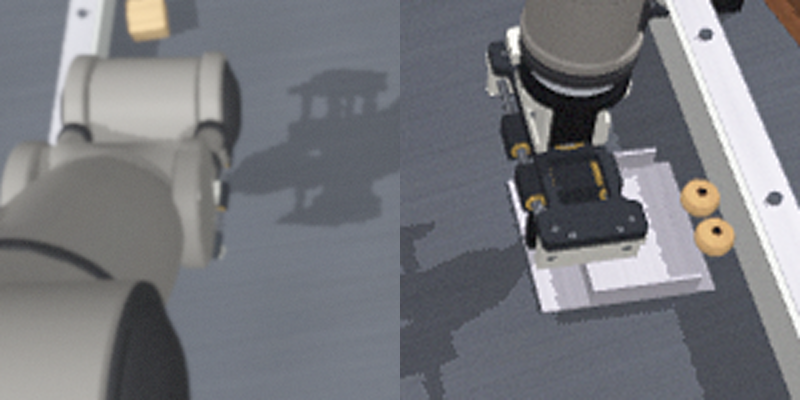

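The scoop has reached the wheels, at (700,197) and (714,237) in the right half, and is driving them to the fence. I'll continue slowly and watch the force.

Request:
send_rows(moves=[[0,0,-3,0],[0,0,-3,0],[0,0,-3,0],[0,0,-3,0]])

```text
time: 10.02
tool_pos: [475.8, 31.5, 28.7]
tcp_rot: [-2.527, 1.571, 1.979]
contact_force: [0.7, -1.1, -2.4]
grip_width: 16.2
```

Request:
send_rows(moves=[[0,0,-3,0],[0,0,-3,0],[0,0,-3,0]])

```text
time: 10.4
tool_pos: [477.7, 40.2, 28.7]
tcp_rot: [0.248, 1.571, -1.529]
contact_force: [-0.1, -2.8, -1.8]
grip_width: 15.6
```

Request:
send_rows(moves=[[0,0,-2,0],[0,0,-1,0]])

```text
time: 10.65
tool_pos: [478.3, 43.1, 28.7]
tcp_rot: [1.736, 1.571, -0.041]
contact_force: [-1.0, -1.3, -2.4]
grip_width: 15.6
```

Request:
send_rows(moves=[[0,0,-1,0],[0,0,-0.5,0]])

```text
time: 10.9
tool_pos: [478.6, 44.5, 28.7]
tcp_rot: [2.71, 1.571, 0.933]
contact_force: [0.5, -1.0, -1.6]
grip_width: 16.1
```

```bash
python3 -c "
from h import *
n=np.array([.2045,.979])
print('lip n',get_obs()['tool_pos'][:2]@n+120)
go(None,-11.8)
snap('scene','scene4.png')
b=cv2.imread('pics/scene4.png')[140:270,300:430]
cv2.imwrite('pics/m4.png',cv2.resize(b,(600,600),interpolation=2))
"
```

```text
lip n 261.4762240226784
t 10.9 pos [478.6  44.5  28.7] jaw ang -11.8 xaxis [ 0.e+00  1.e-04 -1.e+00] F [ 0.5 -1.  -1.6] w 16.1 q [-0.07  0.53  1.88  0.    0.73  0.14]
turn -0.0
```

View pics/m4.png

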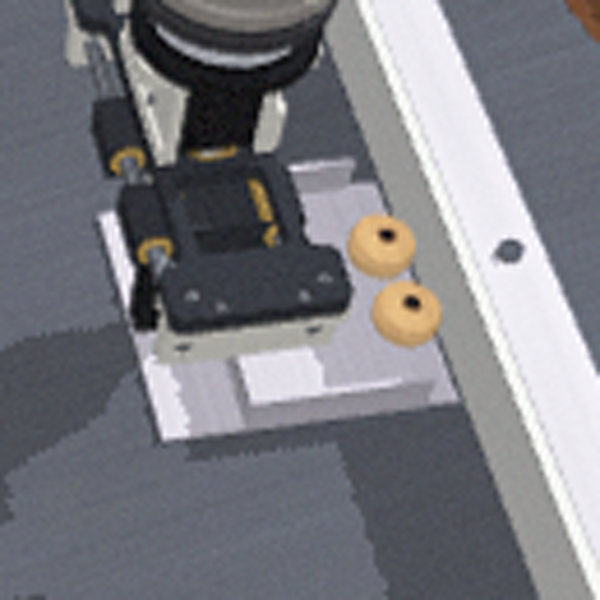

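The wheels at (383,245) and (408,313) have ridden onto the scoop, and the lip is close to the fence at (460,400). I'll inch on until it touches.

Request:
send_rows(moves=[[0,0,-1,0],[0,0,0,0]])

```text
time: 11.2
tool_pos: [478.8, 45.6, 28.7]
tcp_rot: [2.999, 1.571, 1.222]
contact_force: [-0.5, -1.5, -3.4]
grip_width: 15.9
```

Request:
send_rows(moves=[[0,0,-1,0],[0,0,0,0]])

```text
time: 11.45
tool_pos: [479.0, 46.6, 28.7]
tcp_rot: [3.046, 1.571, 1.269]
contact_force: [0.3, -1.6, -2.7]
grip_width: 16.0
```

Request:
send_rows(moves=[[0,0,-1,0],[0,0,0,0]])

```text
time: 11.7
tool_pos: [479.1, 47.3, 28.7]
tcp_rot: [-0.997, 1.571, -2.774]
contact_force: [-0.9, -2.9, -1.6]
grip_width: 15.4
```

Request:
send_rows(moves=[[0,0,-1,0],[0,0,0,0]])

```text
time: 11.95
tool_pos: [479.0, 47.6, 28.9]
tcp_rot: [-0.447, 1.569, -2.224]
contact_force: [-3.2, -9.1, 0.1]
grip_width: 16.3
```

Request:
send_rows(moves=[[0,0,-1,0],[0,0,0,0]])

```text
time: 12.2
tool_pos: [479.0, 47.7, 29.0]
tcp_rot: [-0.309, 1.568, -2.086]
contact_force: [-4.7, -13.6, 3.6]
grip_width: 15.7
```

The lip is firmly against the fence, at 14 N. Next I'll withdraw with slow acceleration and end in a crisp stop, so the wheels slide deeper into the pan.

Request:
send_rows(moves=[[0,0,1,0],[0,0,2,0],[0,0,4,0],[0,0,7,0],[0,0,10,0],[0,0,14,0],[0,0,18,0],[0,0,22,0]])

```text
time: 13.2
tool_pos: [463.3, -28.1, 28.7]
tcp_rot: [1.854, 1.571, 0.078]
contact_force: [0.1, 0.1, -2.5]
grip_width: 15.7
```

Request:
send_rows(moves=[[0,0,26,0],[0,0,30,0],[0,0,34,0],[0,0,38,0],[0,0,42,0],[0,0,0,0],[0,0,0,0],[0,0,0,0]])

```text
time: 14.2
tool_pos: [428.8, -192.7, 28.7]
tcp_rot: [-2.377, 1.57, 2.131]
contact_force: [-0.5, -0.2, -3.8]
grip_width: 16.0
```

```bash
python3 -c "
from h import *
n=np.array([.2045,.979])
print('lip n',get_obs()['tool_pos'][:2]@n+120)
go(None,-11.8)
snap('scene','scene5.png')
b=cv2.imread('pics/scene5.png')[120:300,190:370]
cv2.imwrite('pics/m5.png',cv2.resize(b,(600,600),interpolation=2))
"
```

```text
lip n 19.0480626083897
t 14.2 pos [ 428.8 -192.7   28.7] jaw ang -11.75 xaxis [-2.e-04  3.e-04 -1.e+00] F [-0.5 -0.2 -3.8] w 16.0 q [-0.59  0.52  1.91  0.    0.72 -0.38]
turn 0.05
```

View pics/m5.png

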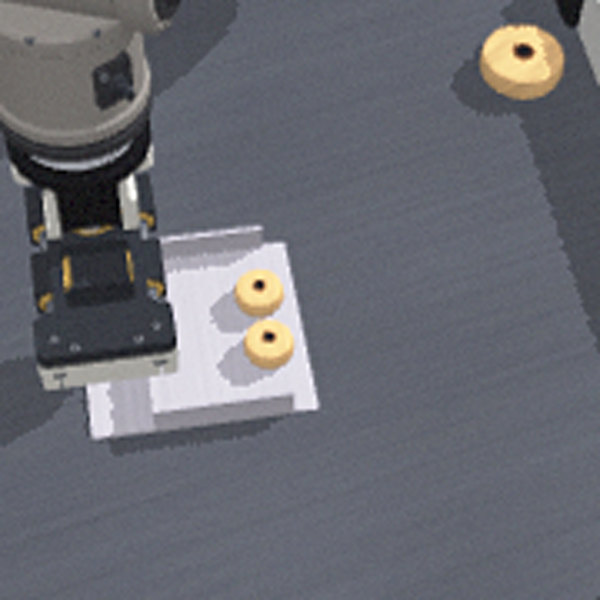

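Both wheels, at (260,292) and (269,344), lie inside the pan and back from the lip; the lip is about 24 cm from the fence. Next comes a small lift to check that the grip holds level.

Request:
send_rows(moves=[[-1,0,0,0],[-2,0,0,0],[-4,0,0,0],[-5,0,0,0],[-5,0,0,0],[-2,0,0,0],[-1,0,0,0],[0,0,0,0]])

```text
time: 15.25
tool_pos: [428.8, -193.3, 48.7]
tcp_rot: [-2.739, 1.571, 1.768]
contact_force: [0.1, 0.2, -3.0]
grip_width: 15.7
```

```bash
python3 -c "
from h import *
go(None,-11.8)
print(get_obs()['moment'])
snap('scene','scene6.png')
b=cv2.imread('pics/scene6.png')[120:300,190:370]
cv2.imwrite('pics/m6.png',cv2.resize(b,(600,600),interpolation=2))
"
```

```text
t 15.25 pos [ 428.8 -193.3   48.7] jaw ang -11.81 xaxis [-0.e+00  1.e-04 -1.e+00] F [ 0.1  0.2 -3. ] w 15.7 q [-0.59  0.48  1.89  0.    0.77 -0.38]
turn -0.01
[-0.24116439  0.0777194   0.01016612]
```

View pics/m6.png

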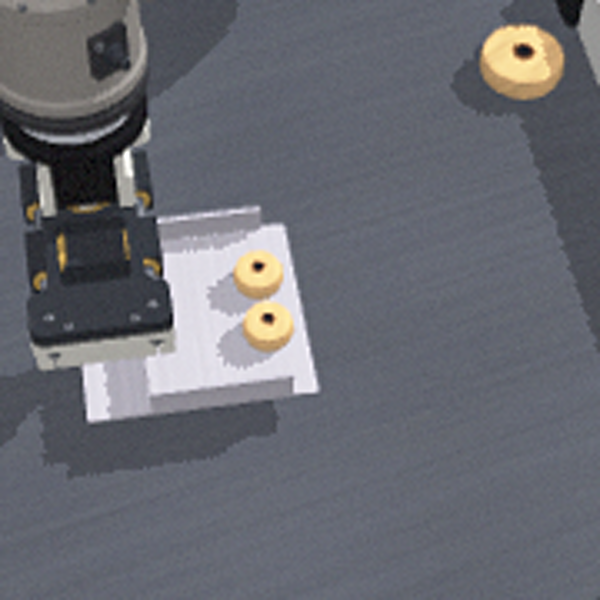

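The scoop is level and clear of the table: the front and rear corners both rose about 18 px, and the wheels have not shifted. Lifting fully.

Request:
send_rows(moves=[[-2,0,0,0],[-5,0,0,0],[-9,0,0,0],[-12,0,0,0],[-15,0,0,0],[-15,0,0,0],[-15,0,0,0],[-15,0,0,0]])

```text
time: 16.3
tool_pos: [428.9, -193.4, 138.1]
tcp_rot: [1.308, 1.57, -0.468]
contact_force: [-0.3, -0.6, -3.3]
grip_width: 15.7
```

Request:
send_rows(moves=[[-12,0,0,0],[-8,0,0,0],[-5,0,0,0],[-2,0,0,0],[0,0,0,0],[0,0,0,0],[0,0,0,0],[0,0,0,0]])

```text
time: 17.3
tool_pos: [428.8, -193.3, 163.6]
tcp_rot: [-2.267, 1.57, 2.239]
contact_force: [-0.1, -0.2, -3.7]
grip_width: 15.8
```

```bash
python3 -c "
from h import *
go([428.8,-193.3,29.2],-11.8)
print(get_obs()['moment'])
snap('scene','scene7.png')
b=cv2.imread('pics/scene7.png')[60:300,150:390]
cv2.imwrite('pics/m7.png',cv2.resize(b,(600,600),interpolation=2))
"
```

```text
t 17.3 pos [ 428.8 -193.3  163.6] jaw ang -11.81 xaxis [-2.e-04  3.e-04 -1.e+00] F [-0.1 -0.2 -3.7] w 15.8 q [-0.59  0.31  1.76  0.    1.07 -0.38]
turn -0.01
shift now [134.4   0.   -0. ]
shift after turn [134.4   0.   -0. ]
[-0.19166113  0.10017514 -0.02124679]
```

View pics/m7.png

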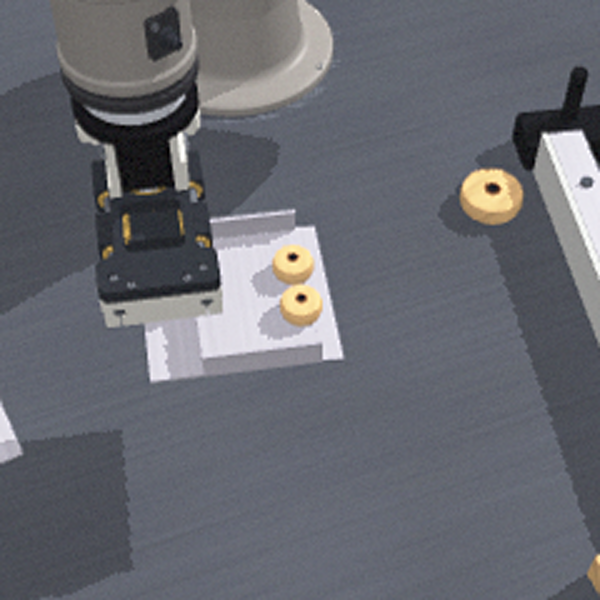

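The loaded scoop is held level about 13.5 cm up, with both wheels at (293,263) and (300,304) still in the pan. Lowering.

Request:
send_rows(moves=[[2,0,0,0],[5,0,0,0],[9,0,0,0],[13,0,0,0],[15,0,0,0],[15,0,0,0],[15,0,0,0],[15,0,0,0]])

```text
time: 18.35
tool_pos: [428.6, -193.2, 73.4]
tcp_rot: [-2.076, 1.57, 2.43]
contact_force: [-0.2, 1.1, -3.8]
grip_width: 16.0
```

Request:
send_rows(moves=[[14,0,0,0],[11,0,0,0],[8,0,0,0],[5,0,0,0],[3,0,0,0],[2,0,0,0],[1,0,0,0],[0,0,0,0]])

```text
time: 19.35
tool_pos: [428.9, -193.4, 30.8]
tcp_rot: [1.515, 1.571, -0.262]
contact_force: [-0.5, -0.1, -2.6]
grip_width: 16.2
```

Request:
send_rows(moves=[[1,0,0,0],[0.5,0,0,0],[0,0,0,0]])

```text
time: 19.73
tool_pos: [428.8, -193.3, 29.2]
tcp_rot: [-3.039, 1.571, 1.467]
contact_force: [-0.1, 0.6, -3.2]
grip_width: 15.7
```

Request:
send_rows(moves=[[0.5,0,0,0],[0,0,0,0]])

```text
time: 19.98
tool_pos: [428.9, -193.4, 28.7]
tcp_rot: [2.281, 1.571, 0.504]
contact_force: [0.2, 0.7, -2.0]
grip_width: 15.8
```

Request:
send_rows(moves=[[0.5,0,0,0],[0,0,0,0]])

```text
time: 20.23
tool_pos: [429.0, -193.4, 28.6]
tcp_rot: [1.397, 1.57, -0.38]
contact_force: [-1.8, 0.5, 5.5]
grip_width: 15.8
```

Request:
send_rows(moves=[[0.3,0,0,0],[0,0,0,0]])

```text
time: 20.48
tool_pos: [428.9, -193.4, 28.6]
tcp_rot: [1.243, 1.57, -0.533]
contact_force: [-3.5, 0.8, 9.6]
grip_width: 15.9
```

The scoop is seated on the table. I'll ease off slightly, open and retreat straight up.

Request:
send_rows(moves=[[-0.6,0,0,0],[0,0,0,0]])

```text
time: 20.72
tool_pos: [428.9, -193.4, 28.6]
tcp_rot: [1.49, 1.571, -0.287]
contact_force: [-1.1, 0.8, 3.1]
grip_width: 15.7
```

Request:
send_rows(moves=[[0,0,0,0],[0,0,0,0],[0,0,0,0],[0,0,0,0],[0,0,0,0],[0,0,0,0],[0,0,0,0],[0,0,0,0]], hand=1)

```text
time: 21.72
tool_pos: [428.9, -193.4, 28.5]
tcp_rot: [2.828, 1.571, 1.051]
contact_force: [0.0, -0.3, -0.0]
grip_width: 89.9
```

Request:
send_rows(moves=[[-3,0,0,0],[-8,0,0,0],[-15,0,0,0],[-25,0,0,0],[-30,0,0,0],[-30,0,0,0],[-20,0,0,0],[0,0,0,0]])

```text
time: 22.72
tool_pos: [429.7, -193.9, 161.2]
tcp_rot: [1.214, 1.567, -0.563]
contact_force: [-0.3, -0.1, -1.7]
grip_width: 91.8
```

Request:
send_rows(moves=[[0,0,25,0],[0,0,40,0],[0,0,30,0],[0,0,0,0],[0,0,0,0]])

```text
time: 23.35
tool_pos: [409.0, -285.4, 158.7]
tcp_rot: [-2.332, 1.569, 2.174]
contact_force: [-0.0, -0.3, -0.7]
grip_width: 91.5
```

```bash
python3 -c "
from h import *
go()
snap('scene','scene8.png')
b=cv2.imread('pics/scene8.png')[90:300,170:380]
cv2.imwrite('pics/m8.png',cv2.resize(b,(600,600),interpolation=2))
"
```

```text
t 23.35 pos [ 409.  -285.4  158.7] jaw ang -11.82 xaxis [-0.0012  0.0017 -1.    ] F [-0.  -0.3 -0.7] w 91.5 q [-0.76  0.36  1.7   0.    1.08 -0.56]
```

View pics/m8.png

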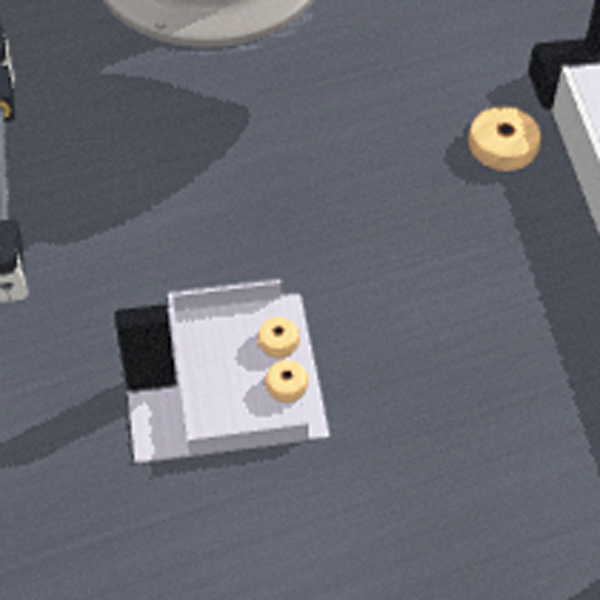

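The scoop stands flat and released, with both wheels at (279,336) and (287,380) inside the walls and the lip at about x≈315. Handing in.

```bash
python3 -c "
from h import *
n=np.array([.2045,.979]); P=lambda L:[(170+x*.35,90+y*.35) for x,y in L]
print('lip-to-fence',261-ray('scene8.png',P([(302,294),(328,437)]),1)[:,:2]@n,'wheels-to-fence',261-ray('scene8.png',P([(279,332),(287,376)]),16)[:,:2]@n)
print(close_job())"
```

```text
lip-to-fence [240.7756  243.78685] wheels-to-fence [265.4504 265.8373]
the job is handed in; nothing more can be done
None
```

The job is done and handed in at about 23.4 s of the 48 s allowed; no verdict was reported. I gripped the left-hand scoop by its black grip, turned it about 87° to face the fence, and pushed it on until both small wheels had ridden in. The lip pressed the fence with about 14 N. I then drew it back, lifted it level about 13.5 cm, set it down and let go.

The last picture shows the scoop flat on the table, the gripper clear of it, and both wheels inside the pan. The lip is about 24 cm from the fence and the wheel centres sit about 23 mm behind the lip. No check failed. One estimate disagreed: the lip touched the fence 3–4 mm further on than measured from the images, so I closed the last stretch by force.

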